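# Carry the model-railway display to its stand without the wagon running into the buffers

### The job

Pick up the model-railway display by the top of its brick wall, carry it across and set it down squarely in the middle of the low cream display stand, then let go. The wagon runs almost without friction on its rails: keep it from running into either buffer stop, from start to finish, without touching it, and leave it standing still. Leave the other things where they are.

Things in the scene. Friction and masses are not known exactly. Their poses are not given: they have to be found in the camera images.
- display: Model-railway display, 0.42 kg without the wagon. Origin under the centre of its dark wooden plinth, 280 (x) x 110 (y) x 16 mm. x runs along the track, y towards the brick wall, z up. Wall: 18 mm thick, centre line at y = +40 mm, as long as the plinth, top 112 mm above the underside. Track centre line at y = -18 mm. It starts on the table on one side, the stand is on the other.
- display_grip (a point): On the wall's mid-plane, halfway along it, 93 mm above the plinth's underside and 19 mm below the wall's top (display frame 0, +40, +93 mm). Grip here from above across the wall's 18 mm thickness (fingers close along y); then the fingertips clear the wagon. Grip with 30 N or more. Axes as the display's.
- wagon (a joint): Where the wagon stands along the track: m along the display's +x, 0 in the middle. Its buffers meet the stops at +-0.079; keep within 0.076. It starts at rest within 35 mm of the middle. It runs almost freely (loses about 10 % of its speed a second): its acceleration along the track is 9.81 x the downward slope of the display's x axis (rad) minus the display's own acceleration along x.
- wagon_mid (a point): Top middle of the yellow goods wagon with its load of logs: 80 mm long and 90 mm with its buffers, 50 mm wide, about 0.15 kg (varies); its load is no higher than 66 mm above the plinth's underside. This point is 52 mm above the underside, on the track's centre line. The wagon cannot leave the rails.
- riser: Low display stand, fixed: cream top 330 (x) x 150 (y) mm on a dark foot, top 24 mm above the table. Origin under its centre; x along its length, y across it. Both the display's and the stand's y axes point roughly towards the robot (within 0.3 rad), so no half turn is needed.
- flowerpot: White pot with purple and cream flowers, 104 mm across, 85 mm high and 180 mm with the flowers; bystander. Origin under its centre.
- mug: Blue mug, 80 mm across, 92 mm high; bystander. Origin under its centre.
- remote: Black television remote control, 165 x 44 x 18 mm; bystander. Origin under its centre.
- candle: Candle in an amber glass, 76 mm across, 75 mm high; bystander. Origin under its centre.
- tissue_box: Blue tissue box, 120 x 230 x 75 mm; bystander. Origin under its centre.
- figurine: Pale blue figurine, 62 mm across, 134 mm high; bystander. Origin under its centre.

How it is judged:
By the outcome, as a careful person would: the job done as asked, in the order asked, and still so for the second after the job is handed in, with the robot touching nothing.
It also fails if it takes over 61 s, if anything falls off the work surface, if the arm or the gripper's body presses on something with over 40 N, if the wrist force passes 120 N, or if a joint passes its speed limit or range.

### The arm

A 6-joint arm with a two-finger parallel gripper is mounted at the origin on the work surface. World frame = base frame: x ahead of the robot, y to its left, z up, the work surface at z = 0. Lengths are in m, angles in rad, forces in N, time in s.
With the tool pointing down it reaches from about 0.225 to 0.875 m from the base axis. Payload 3.4 kg.
Tool frame: the origin (TCP) lies at the very end of the fingers, on their centre line; the grasp point (between the pads) lies 19 mm behind it (manip.tcp_to_grasp is the distance from the TCP to the grasp point, in m); z points along the fingers, y is the line along which they close (so a half turn about z gives the same grasp; the last joint's range is limited). The gripper opens to 85 mm and grips with 20 to 120 N. Pads are 22 mm wide; open, the fingers measure 114 mm over their backs; the gripper's body (76 mm by 85 mm) begins 54 mm behind the grasp point. The pads swing forward as they close: fully open they stand 13 mm farther back than shut.
Start: joints at [1.01, 0.276, 1.505, -0, 1.361, -0.121], TCP at [0.245, 0.52, 0.231] pointing down, gripper open.
Joint ranges: [-2.89, 2.89], [-0.75, 2.08], [0.22, 2.7], [-1.18, 4.32], [0.11, 2.71], [-2.7, 2.7]. Speed limits (rad/s): [2.57, 2.57, 3.14, 3.14, 3.14, 3.14].

### API

Orientations are given as a unit quaternion [w, x, y, z].
In Python, from rig import status, get_image, job, manip gives the robot as it stands.
- The arm moves only by the tool apply_moves, never from a script. Its arguments are lists of equal length, an entry for each row: "xyz": the shift along the tool's x, y, z each as a share of 0.3 m, from -1 to 1, a list of three; "rot": the turn, a rotation vector about the tool's x, y, z each as a share of 60 degrees, from -1 to 1, a list of three; "hand": the opening, from -1 (shut) to 1 (fully open). A call has 1 to 8 rows; each row shifts and turns the commanded pose from where the row before left it, along the tool's axes as they then stand; what a row does not reach is not made up. A row lasts 1/8 s, in which the tool goes at most 62.5 mm and 10.7 degrees, less where a joint would pass 70% of its speed; a pose out of reach is approached as far as the arm can. A call with a number of a shift or a turn outside -1 to 1 is refused whole. A call with a gripper value outside its range is refused whole. The fingers move at their own pace and stop on an object; "force" is the grip in N (left out, the last holds). Time passes only in rows, so rows that do not move let the fingers close. It gives the time, the measured TCP pose, the force, the opening and the grip force at its end, in the units of the state.
- status.get_state(): the state, without advancing time (a new reading comes with each control period).
- get_image(name): name is "scene" or "side" or "wrist"; returns a dict with "pixels" (480x640x3 uint8, red, green, blue), "fovy" (degrees; the focal length in pixels is half the picture's height over the tangent of half this angle, whatever the lens; pixels are square), "cx", "cy" (the principal point, pixels), "dist" ([k1, k2, p1, p2, k3] as OpenCV has them; the pictures are not rectified), "origin" and "orientation" of the camera in the world; the wrist camera has in their place "tool_from_camera" (4x4, takes a point from camera to tool coordinates, whose origin is the TCP and whose axes are the flange's). Camera axes: x right, y down, z forward; pixel columns grow to the right and rows downward; lengths in m; the calibration is good to about 2 mm. A picture is of the moment at which its call begins: read the wrist's pose just before it. There is no depth.
- job.sign_off(): hands the job in; it is judged then, once.
The state is a dict: "clock": time; "qpos": joint angles; "qd": joint speeds; "effort": joint torques, N m; "position": TCP position; "ee_rot": TCP orientation; "contact_force": force on the tool from outside, world axes, zero at the start; "moment": the same for the moment, N m; "width": finger opening in m; "gripper_force": force on a finger pad.
Only numpy, scipy, OpenCV 4.12 (cv2) and the standard library are available. Lean on these libraries where they do the work, as an engineer would, in place of code of your own. Each camera call takes 0.05 s, during which the arm holds its last target. There are 200 camera calls.

## Working session

There is one attempt and no reset: what is moved stays moved. The work goes in short steps, Python scripts to look and compute and a tool call to move; the robot and the scene stay as the last step left them, time stands still between calls to the robot, and variables do not carry over. Pictures are saved under pics/ and viewed, at most 10 in all, crops included, and the job is handed in when it is done.

Besides the shell and the picture viewer there is one more tool, called by a JSON object that holds its "name" and its "arguments". apply_moves: Moves the arm, as the interface text tells. Its arguments: {"type":"object","properties":{"xyz":{"type":"array","items":{"type":"array","items":{"type":"number","minimum":-1,"maximum":1}}},"rot":{"type":"array","items":{"type":"array","items":{"type":"number","minimum":-1,"maximum":1}}},"hand":{"type":"array","items":{"type":"number"}},"force":{"type":"number"}},"required":["xyz","rot","hand"]}

```bash
mkdir -p pics; cat > h.py <<'E'
import numpy as np, cv2, pickle
from scipy.spatial.transform import Rotation as R
from rig import status, get_image, job, manip
def q2R(q): return R.from_quat([q[1],q[2],q[3],q[0]]).as_matrix()
def grab(n,f):
    s=status.get_state(); im=get_image(n); im=dict(im)
    cv2.imwrite(f'pics/{f}.png',im['pixels'][:,:,::-1])
    if n=='wrist':
        T=np.array(im['tool_from_camera']); Rt=q2R(s['ee_rot'])
        im['Rc']=Rt@T[:3,:3]; im['o']=np.array(s['position'])+Rt@T[:3,3]
    else: im['Rc']=q2R(im['orientation']); im['o']=np.array(im['origin'])
    f_=240/np.tan(np.radians(im['fovy'])/2)
    im['K']=np.array([[f_,0,im['cx']],[0,f_,im['cy']],[0,0,1.]])
    pickle.dump(im,open(f'pics/{f}.pkl','wb')); return im
def load(f): return pickle.load(open(f'pics/{f}.pkl','rb'))
def ray(im,uv,z):
    p=cv2.undistortPoints(np.array(uv,float).reshape(-1,1,2),im['K'],np.array(im['dist'],float)).reshape(-1,2)
    d=np.c_[p,np.ones(len(p))]@im['Rc'].T
    z=np.broadcast_to(z,len(p)); return im['o']+d*((z-im['o'][2])/d[:,2])[:,None]
def proj(im,P):
    rv=cv2.Rodrigues(im['Rc'].T)[0]; t=-im['Rc'].T@im['o']
    return cv2.projectPoints(np.array(P,float).reshape(-1,1,3),rv,t,im['K'],np.array(im['dist'],float))[0].reshape(-1,2)
E
python3 - <<'E'
from h import *
for n in ['scene','side','wrist']:
    i=grab(n,n+'0'); print(n,i['o'],i['Rc'].round(2).tolist(),i['fovy'],i['dist'])
print(status.get_state())
E
```

```text
scene [1.51562351 0.35476782 0.98648017] [[-0.36, 0.62, -0.7], [0.93, 0.23, -0.28], [-0.01, -0.75, -0.66]] 53.854562047046024 [-0.08513458  0.          0.          0.          0.        ]
side [-0.06441932 -1.40070058  1.47879227] [[0.9, -0.3, 0.31], [-0.43, -0.6, 0.67], [-0.01, -0.74, -0.67]] 46.36919286554431 [0.04424871 0.         0.         0.         0.        ]
wrist [0.18220228 0.5490179  0.37393196] [[0.43, 0.87, 0.25], [0.91, -0.41, -0.12], [-0.0, 0.27, -0.96]] 59.23153231104701 [0.00576053 0.         0.         0.         0.        ]
{'clock': 0.15, 'qpos': array([ 1.00997497e+00,  2.76447518e-01,  1.50587696e+00,  2.22294287e-05,
        1.36070798e+00, -1.21009941e-01]), 'qd': array([ 0.00181089, -0.00291904, -0.00337509,  0.00132204,  0.0012494 ,
        0.00072288]), 'effort': array([-1.96110259e-04, -4.17146659e+01, -2.46031255e+01, -3.26019799e-04,
        7.66964833e-03, -9.13104088e-06]), 'position': array([0.244598  , 0.51992376, 0.23062589]), 'ee_rot': array([-2.50942848e-04,  2.18139816e-01,  9.75917262e-01, -6.74837841e-04]), 'contact_force': array([-0.36826269,  0.49338503, -0.5925269 ]), 'moment': array([ 0.00997368,  0.00550845, -0.02180344]), 'gripper_force': 0.0, 'width': 0.08530688820004804}
```

View pics/scene0.png

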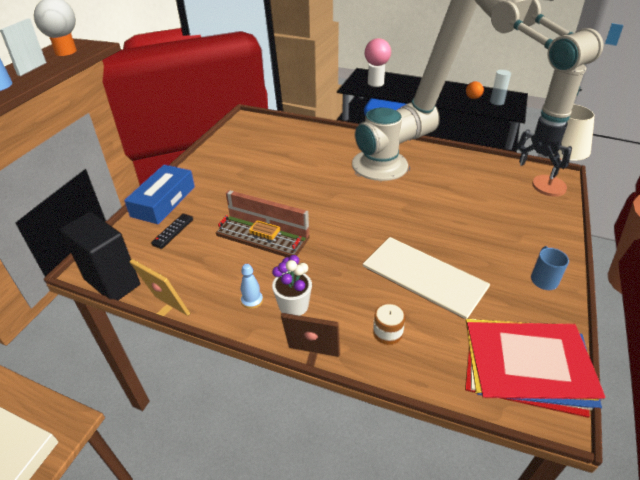

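View pics/side0.png

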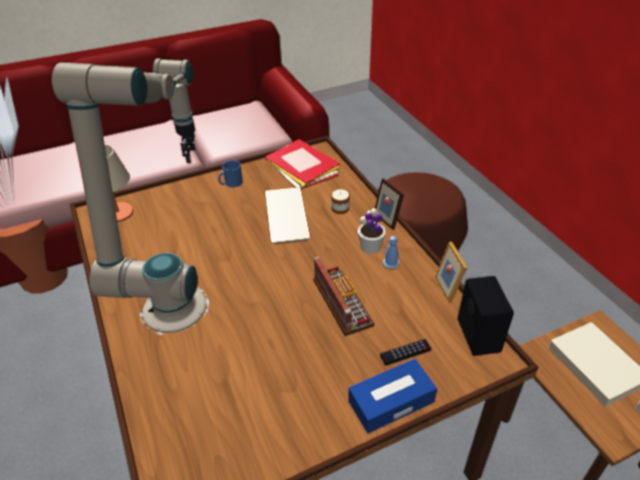

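The scene view shows the display at about (262,225), with its wall towards the robot. The stand's corners are near (391,240), (489,284), (472,313) and (363,268). The pot is at (292,285) and the mug at (549,268). The side view shows the display at (343,297) and the stand at (287,214).

```bash
python3 - <<'E'
from h import *
from scipy.optimize import least_squares, minimize
s=load('scene0'); d=load('side0')
# riser: cream mask silhouettes
def mask(im,box):
    x0,y0,x1,y1=box; hsv=cv2.cvtColor(im['pixels'],cv2.COLOR_RGB2HSV)
    m=((hsv[...,1]<75)&(hsv[...,2]>150)).astype(np.uint8); o=np.zeros_like(m); o[y0:y1,x0:x1]=m[y0:y1,x0:x1]
    n,l,st,_=cv2.connectedComponentsWithStats(o); k=1+np.argmax(st[1:,4]); return (l==k).astype(np.uint8)
ms=[(s,mask(s,(350,230,500,320))),(d,mask(d,(255,180,320,250)))]
for im,m in ms:
    c=cv2.findContours(m,0,2)[0][0]; q=cv2.approxPolyDP(cv2.convexHull(c),5,True).reshape(-1,2); print(q.tolist(),m.sum()); print(ray(im,q,.024).round(3).tolist())
def quad(p,L,W,z):
    c,si=np.cos(p[2]),np.sin(p[2]); l=np.array([[-L,-W],[L,-W],[L,W],[-L,W]])/2
    return np.c_[l@np.array([[c,si],[-si,c]])+p[:2],np.full(4,z)]
def fit(im,m,p0):
    def cost(p):
        r=np.zeros(m.shape,np.uint8); cv2.fillPoly(r,[np.round(proj(im,quad(p,.33,.15,.024))*16).astype(np.int32)],1,cv2.LINE_8,4)
        return np.sum(r!=m)
    best=minimize(cost,p0,method='Nelder-Mead',options=dict(initial_simplex=np.array([p0]+[np.array(p0)+e for e in np.diag([.02,.02,.08])])))
    return best.x,best.fun
for im,m in ms:
    P=ray(im,np.argwhere(m)[:,::-1],.024)[:,:2]; c=P.mean(0); w,v=np.linalg.eigh(np.cov(P.T)); a=v[:,1]; 
    if a[1]<0:a=-a
    th=np.arctan2(a[1],a[0]); th=th-np.pi
    print(c,th,fit(im,m,[*c,th]))
# display rough
print('wall top',ray(s,[(228,192),(309,209)],.112).round(3).tolist()); print('plinth',ray(s,[(217,239),(303,254)],.016).round(3).tolist())
for im,uv,n in[(s,(294,305),'pot'),(s,(549,280),'mug')]: print(n,ray(im,[uv],0.03).round(3))
cv2.imwrite('pics/a.png',np.hstack([cv2.resize(s['pixels'][180:265,205:320,::-1],None,fx=4,fy=4,interpolation=2),cv2.resize(d['pixels'][250:335,305:380,::-1],None,fx=4,fy=4,interpolation=2)]))
E
```

```text
[[363, 263], [390, 237], [489, 285], [465, 318]] 4494
[[0.558, 0.106, 0.024], [0.42, 0.15, 0.024], [0.52, 0.461, 0.024], [0.662, 0.415, 0.024]]
[[293, 180], [309, 237], [272, 242], [265, 192]] 1997
[[0.651, 0.482, 0.024], [0.559, 0.107, 0.024], [0.419, 0.144, 0.024], [0.509, 0.455, 0.024]]
[0.54424823 0.29126952] -1.8671280454614332 (array([ 0.53902287,  0.28251791, -1.87434791]), np.float64(63.0))
[0.53505628 0.27839971] -1.8946862979651753 (array([ 0.5362184 ,  0.28340523, -1.87214046]), np.float64(77.0))
wall top [[0.487, -0.368, 0.112], [0.48, -0.093, 0.112]]
plinth [[0.607, -0.355, 0.016], [0.576, -0.076, 0.016]]
pot [[ 0.78  -0.016  0.03 ]]
mug [[0.448 0.62  0.03 ]]
```

View pics/a.png

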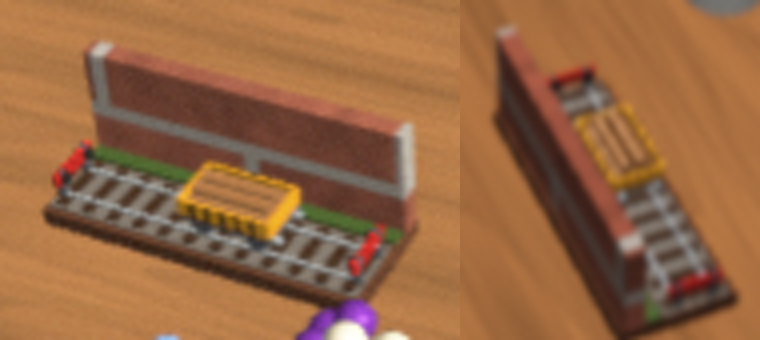

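The crop shows the wall's top ends at crop pixels (88,45) and (413,124), and the plinth's front corners at (45,209) and (352,297). The wagon is near the middle of the track. Next I fit the display pose.

```bash
cat >> h.py <<'E'
def d2w(p,P): # p=x,y,yaw,z
    return R.from_euler('z',p[2]).apply(np.atleast_2d(P))+[p[0],p[1],p[3] if len(p)>3 else 0]
GR=np.array([0,.04,.093])
def toolstate():
    s=status.get_state(); Rt=q2R(s['ee_rot']); return np.array(s['position']),Rt
def delta(goal,yaw):
    """shift/turn shares in tool frame to goal TCP, tool x at yaw, pointing down"""
    p,Rt=toolstate(); c,s=np.cos(yaw),np.sin(yaw)
    Rg=np.array([[c,s,0],[s,-c,0],[0,0,-1]])
    return (Rt.T@(np.array(goal)-p)/.3).round(3),(R.from_matrix(Rt.T@Rg).as_rotvec()/np.radians(60)).round(4)
E
python3 - <<'E'
from h import *
from scipy.optimize import least_squares
s=load('scene0'); d=load('side0')
S=[((-.14,.049,.112),(88,45)),((.14,.049,.112),(413,124)),((-.14,-.055,.016),(45,209)),((.14,-.055,.016),(352,297)),((.14,.055,.016),(417,225))]
D=[((-.14,.04,.112),(630,243)),((.14,.04,.112),(506,30)),((-.14,-.055,.016),(737,295)),((-.14,.055,0),(617,332))]
def res(p,full=False):
    a=proj(s,d2w(p,[k for k,_ in S]))-(np.array([u for _,u in S])/4+[205,180])
    b=proj(d,d2w(p,[k for k,_ in D]))-((np.array([u for _,u in D])-[460,0])/4+[305,250])
    return np.r_[a,b].ravel()
r=least_squares(res,[.53,-.22,1.6],loss='soft_l1'); print(r.x,r.fun.reshape(-1,2).round(1).tolist())
g=d2w(r.x,GR)[0]; print('grip',g)
print('go',delta([g[0],g[1],.23],r.x[2]))
t=proj(s,d2w(r.x,[[x,-.018,.052] for x in(-.04,0,.04)])); print((t-[205,180])*4)
print(manip.tcp_to_grasp)
E
```

```text
[ 0.53439877 -0.23333092  1.51325359] [[2.0, -1.1], [-0.2, 0.7], [-0.8, 0.1], [0.9, 2.6], [0.5, -1.5], [1.2, 2.2], [-0.0, -0.7], [0.1, -0.4], [-0.1, 3.6]]
grip [ 0.49446498 -0.23103048  0.093     ]
go (array([-1.819, -1.91 ,  0.004]), array([-1.300e-03,  6.000e-04,  1.135e+00]))
[[168.25344559 179.42669378]
 [212.79504204 192.69901813]
 [258.20357121 206.22629593]]
0.0187
```

{"name": "apply_moves", "arguments": {"xyz": [[-0.114,-0.119,0],[-0.114,-0.119,0],[-0.114,-0.119,0],[-0.114,-0.119,0],[-0.114,-0.119,0],[-0.114,-0.119,0],[-0.114,-0.119,0],[-0.114,-0.119,0]], "rot": [[0,0,0],[0,0,0],[0,0,0],[0,0,0],[0,0,0],[0,0,0],[0,0,0],[0,0,0]], "hand": [1,1,1,1,1,1,1,1], "force": 100}}

```text
clock: 1.15
position: [0.3709, 0.1439, 0.2313]
ee_rot: [0.0, 0.218, 0.976, 0.0]
contact_force: [0.9, 0.7, -0.2]
width: 0.0852
gripper_force: 0.0
```

{"name": "apply_moves", "arguments": {"xyz": [[-0.114,-0.119,0],[-0.114,-0.119,0],[-0.114,-0.119,0],[-0.114,-0.119,0],[-0.114,-0.119,0],[-0.114,-0.119,0],[-0.114,-0.119,0],[-0.114,-0.119,0]], "rot": [[0,0,0],[0,0,0],[0,0,0],[0,0,0],[0,0,0],[0,0,0],[0,0,0],[0,0,0]], "hand": [1,1,1,1,1,1,1,1]}}

```text
clock: 2.15
position: [0.497, -0.231, 0.231]
ee_rot: [-0.0, 0.218, 0.976, 0.0]
contact_force: [-0.3, 0.4, 0.8]
width: 0.0852
gripper_force: 0.0
```

{"name": "apply_moves", "arguments": {"xyz": [[0,0,0],[0,0,0],[0,0,0],[0,0,0],[0,0,0],[0,0,0],[0,0,0],[0,0,0]], "rot": [[0,0,0.142],[0,0,0.142],[0,0,0.142],[0,0,0.142],[0,0,0.142],[0,0,0.142],[0,0,0.142],[0,0,0.142]], "hand": [1,1,1,1,1,1,1,1]}}

```text
clock: 3.15
position: [0.4965, -0.2294, 0.2309]
ee_rot: [-0.0, 0.729, 0.684, -0.0]
contact_force: [0.3, -0.2, -0.1]
width: 0.0852
gripper_force: 0.0
```

```bash
python3 - <<'E'
from h import *
i=grab('wrist','w1'); print(toolstate()); print(delta([.494,-.231,.23],1.513))
p=[.5344,-.2333,1.5133]
for q in [(-.14,.049,.112),(.14,.049,.112),(-.14,.031,.112),(.14,.031,.112),(-.14,-.055,.016),(.14,-.055,.016)]: print(q,proj(i,d2w(p,q)).round(0))
E
```

```text
(array([ 0.49654604, -0.22934867,  0.23089613]), array([[ 6.63907503e-02,  9.97793463e-01, -6.88669499e-04],
       [ 9.97793569e-01, -6.63903710e-02,  5.59682289e-04],
       [ 5.12726305e-04, -7.24307724e-04, -9.99999606e-01]]))
(array([-0.006, -0.008,  0.003]), array([-0.0007, -0.0005, -0.0083]))
(-0.14, 0.049, 0.112) [[302. 419.]]
(0.14, 0.049, 0.112) [[294. -11.]]
(-0.14, 0.031, 0.112) [[326. 419.]]
(0.14, 0.031, 0.112) [[327. -11.]]
(-0.14, -0.055, 0.016) [[414. 350.]]
(0.14, -0.055, 0.016) [[436.  26.]]
```

View pics/w1.png

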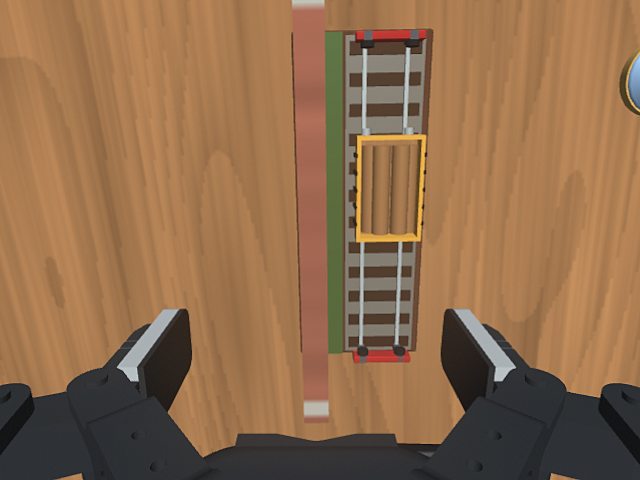

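The wrist view shows the wall centred at column 314, the plinth's front corners at (413,351) and (433,29), and the wagon's yellow frame at rows 136–241. This matches the prediction to within 3 px.

```bash
cat >> h.py <<'E'
def yellow(im):
    hsv=cv2.cvtColor(im['pixels'],cv2.COLOR_RGB2HSV)
    m=cv2.inRange(hsv,(17,140,140),(28,255,255)); n,l,st,c=cv2.connectedComponentsWithStats(m)
    return l,st,c
E
python3 - <<'E'
from h import *
from scipy.optimize import least_squares
i=load('w1')
W=[((-.14,-.055,.016),(413,351)),((.14,-.055,.016),(433,29))]
def res(p):
    a=[proj(i,d2w(p,k))[0]-u for k,u in W]
    e=proj(i,d2w(p,[(-.13,.049,.112),(-.13,.031,.112),(.13,.049,.112),(.13,.031,.112)]))
    return np.r_[np.ravel(a),e[:,0]-[303.5,328,293.5,326]]
r=least_squares(res,[.534,-.233,1.513],loss='soft_l1'); print(r.x,r.fun.round(1)); g=d2w(r.x,GR)[0]; print(g)
print('above',delta([g[0],g[1],.231],r.x[2]),'grasp z shift m',(.2309-.0743))
l,st,c=yellow(i); k=[j for j in range(1,len(st)) if st[j,4]>150]; print([st[j].tolist() for j in k])
for z in (.045,.052): 
    P=ray(i,[(391,136),(391,241)],z); print(z,((P-[r.x[0],r.x[1],0])@R.from_euler('z',r.x[2]).as_matrix())[:,:2].round(4).tolist())
E
```

```text
[ 0.53437896 -0.23576689  1.52022914] [ 2.4  0.9  1.5 -0.3 -0.5 -0.3 -0.2 -0.5]
[ 0.49443009 -0.23374506  0.093     ]
above (array([-0.015, -0.006, -0.   ]), array([-0.0007, -0.0005, -0.0152])) grasp z shift m 0.1566
[[356, 134, 71, 109, 1726]]
0.045 [[0.0612, -0.0196], [-0.0215, -0.0226]]
0.052 [[0.0615, -0.0184], [-0.0194, -0.0213]]
```

{"name": "apply_moves", "arguments": {"xyz": [[-0.015,-0.006,0],[0,0,0.08],[0,0,0.1],[0,0,0.1],[0,0,0.1],[0,0,0.08],[0,0,0.04],[0,0,0]], "rot": [[0,0,-0.015],[0,0,0],[0,0,0],[0,0,0],[0,0,0],[0,0,0],[0,0,0],[0,0,0]], "hand": [0,0,0,0,0,0,0,0], "force": 100}}

```text
clock: 4.2
position: [0.4943, -0.2338, 0.0807]
ee_rot: [-0.001, 0.722, 0.692, -0.0]
contact_force: [0.8, 0.2, 0.0]
width: 0.0429
gripper_force: 0.0
```

```bash
python3 - <<'E'
from h import *
i=grab('wrist','w2'); print(toolstate()[0],status.get_state()['width']); print(delta([.4944,-.2337,.0745],1.5202))
E
```

```text
[ 0.49494092 -0.23418158  0.08153325] 0.04242687672840085
(array([ 0.002, -0.002,  0.023]), array([0.0003, 0.0001, 0.0081]))
```

View pics/w2.png

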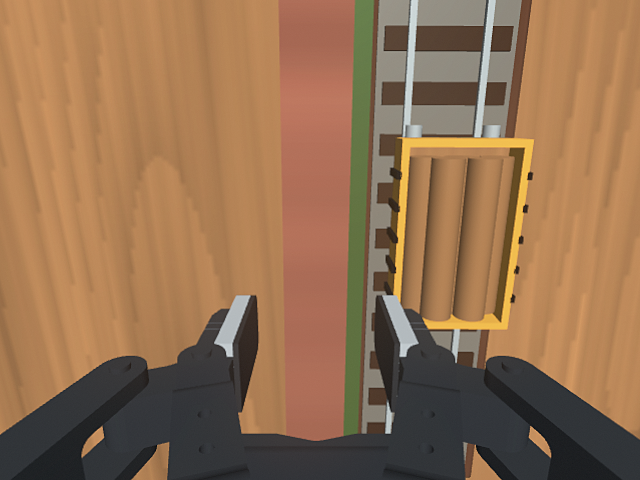

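The fingers straddle the wall evenly: pads at columns 237 and 400, wall middle at 317. The wagon's front edge is at row 142. I lower the last few millimetres and close.

{"name": "apply_moves", "arguments": {"xyz": [[0,0,0.02],[0,0,0],[0,0,0],[0,0,0],[0,0,0],[0,0,0],[0,0,0],[0,0,0]], "rot": [[0,0,0],[0,0,0],[0,0,0],[0,0,0],[0,0,0],[0,0,0],[0,0,0],[0,0,0]], "hand": [0,-0.3,-1,-1,-1,-1,-1,-1], "force": 100}}

```text
clock: 5.25
position: [0.4945, -0.2341, 0.0759]
ee_rot: [0.0, 0.722, 0.692, -0.0]
contact_force: [-3.2, 0.5, 6.2]
width: 0.0173
gripper_force: 98.7
```

```bash
cat >> h.py <<'E'
def wag(im):
    """wagon x in display frame, camera rigid in tool; tool x=display x. row of wagon's yellow bbox -> x, assumes z .052 and grip nominal"""
    l,st,c=yellow(im); j=1+np.argmax(st[1:,4]); x,y,w,h,a=st[j]
    T=np.array(im['tool_from_camera'])
    uv=[(x+w/2,y),(x+w/2,y+h-1)]
    p=cv2.undistortPoints(np.array(uv,float).reshape(-1,1,2),im['K'],np.array(im['dist'],float)).reshape(-1,2)
    d=np.c_[p,np.ones(2)]@T[:3,:3].T; o=T[:3,3]; zt=.0747-.050
    P=o+d*((zt-o[2])/d[:,2])[:,None]
    return P[:,0],P[:,1],(x,y,w,h,a)
def look(n):
    im=grab('wrist',n); s=status.get_state(); p,Rt=toolstate()
    a,b,bb=wag(im); print('t',round(s['clock'],3),'tcp',p.round(4),'yaw',round(np.arctan2(Rt[1,0],Rt[0,0]),4),'slope x->down (tool x.z)',round(-Rt[2,0],5),'wagon ends',a.round(4),'mid',round(a.mean(),4),'y',b.round(3),bb,'w',round(s['width'],4),round(s['gripper_force'],0),'F',s['contact_force'].round(1))
E
python3 - <<'E'
from h import *
look('w3'); look('w4')
E
```

```text
t 5.3 tcp [ 0.4945 -0.234   0.0759] yaw 1.5282 slope x->down (tool x.z) 0.00042 wagon ends [ 0.0626 -0.0214] mid 0.0206 y [0.059 0.067] (np.int32(394), np.int32(137), np.int32(147), np.int32(197), np.int32(5623)) w 0.0169 99.0 F [-2.3 -0.5  5.8]
t 5.35 tcp [ 0.4945 -0.2341  0.0759] yaw 1.5281 slope x->down (tool x.z) 0.00044 wagon ends [ 0.0626 -0.0214] mid 0.0206 y [0.059 0.067] (np.int32(394), np.int32(137), np.int32(147), np.int32(197), np.int32(5622)) w 0.017 99.0 F [-2.3  0.5  5.7]
```

Gripped at 99 N, with the wagon at +20.6 mm and clear of the fingers. I lift 45 mm gently.

{"name": "apply_moves", "arguments": {"xyz": [[0,0,-0.005],[0,0,-0.015],[0,0,-0.025],[0,0,-0.03],[0,0,-0.03],[0,0,-0.025],[0,0,-0.015],[0,0,-0.005]], "rot": [[0,0,0],[0,0,0],[0,0,0],[0,0,0],[0,0,0],[0,0,0],[0,0,0],[0,0,0]], "hand": [-1,-1,-1,-1,-1,-1,-1,-1]}}

```text
clock: 6.35
position: [0.4948, -0.2339, 0.1207]
ee_rot: [0.0, 0.722, 0.692, 0.0]
contact_force: [0.3, 0.3, -6.7]
width: 0.0171
gripper_force: 97.6
```

```bash
python3 - <<'E'
from h import *
look('w5'); look('w6'); look('w7')
E
```

```text
t 6.4 tcp [ 0.4948 -0.2339  0.1206] yaw 1.5279 slope x->down (tool x.z) 7e-05 wagon ends [ 0.06   -0.0243] mid 0.0178 y [0.059 0.067] (np.int32(394), np.int32(144), np.int32(146), np.int32(196), np.int32(5586)) w 0.0166 98.0 F [ 0.6  0.6 -6.5]
t 6.45 tcp [ 0.4946 -0.2338  0.1203] yaw 1.5278 slope x->down (tool x.z) -0.00016 wagon ends [ 0.0596 -0.0243] mid 0.0176 y [0.059 0.067] (np.int32(394), np.int32(145), np.int32(146), np.int32(195), np.int32(5613)) w 0.0171 98.0 F [ 0.7 -0.2 -5.2]
t 6.5 tcp [ 0.4946 -0.2338  0.1201] yaw 1.5279 slope x->down (tool x.z) -0.00028 wagon ends [ 0.0596 -0.0248] mid 0.0174 y [0.059 0.067] (np.int32(394), np.int32(145), np.int32(146), np.int32(196), np.int32(5624)) w 0.0169 98.0 F [ 0.2  0.2 -6.8]
```

{"name": "apply_moves", "arguments": {"xyz": [[0,0,0],[0,0,0],[0,0,0],[0,0,0],[0,0,0],[0,0,0],[0,0,0],[0,0,0]], "rot": [[0,-0.0005,0.006],[0,0,0.01],[0,0,0.014],[0,0,0.018],[0,0,0.019],[0,0,0.019],[0,0,0.019],[0,0,0.019]], "hand": [-1,-1,-1,-1,-1,-1,-1,-1]}}

```text
clock: 7.5
position: [0.4947, -0.2339, 0.1203]
ee_rot: [0.0, 0.766, 0.643, -0.0]
contact_force: [-0.2, 0.1, -5.6]
width: 0.0166
gripper_force: 97.6
```

{"name": "apply_moves", "arguments": {"xyz": [[0,0,0],[0,0,0],[0,0,0],[0,0,0],[0,0,0],[0,0,0],[0,0,0],[0,0,0]], "rot": [[0,0,0.019],[0,0,0.019],[0,0,0.019],[0,0,0.019],[0,0,0.018],[0,0,0.014],[0,0,0.01],[0,0,0.006]], "hand": [-1,-1,-1,-1,-1,-1,-1,-1]}}

```text
clock: 8.5
position: [0.4947, -0.2339, 0.1203]
ee_rot: [0.0, 0.806, 0.592, -0.0]
contact_force: [0.2, -0.3, -7.0]
width: 0.0169
gripper_force: 97.6
```

```bash
python3 - <<'E'
from h import *
look('w8')
for i in range(5): get_image('wrist')
look('w9')
print(delta([.4993,.2948,.12],1.269))
E
```

```text
t 8.55 tcp [ 0.4947 -0.2339  0.1203] yaw 1.2677 slope x->down (tool x.z) 0.00042 wagon ends [ 0.0745 -0.0093] mid 0.0326 y [0.059 0.067] (np.int32(395), np.int32(105), np.int32(151), np.int32(204), np.int32(5917)) w 0.0165 98.0 F [ 0.3  0.2 -6.4]
t 8.85 tcp [ 0.4947 -0.2339  0.1203] yaw 1.2682 slope x->down (tool x.z) 0.00042 wagon ends [ 0.0756 -0.0079] mid 0.0338 y [0.059 0.068] (np.int32(396), np.int32(102), np.int32(150), np.int32(204), np.int32(5900)) w 0.0166 98.0 F [ 1.1  0.  -6.3]
(array([ 1.687, -0.511,  0.   ]), array([ 0.0002,  0.0004, -0.0008]))
```

{"name": "apply_moves", "arguments": {"xyz": [[0.0005,-0.0002,0],[0.0016,-0.0005,0],[0.0027,-0.0008,0],[0.0038,-0.0011,0],[0.0049,-0.0015,0],[0.006,-0.0018,0],[0.007,-0.0021,0],[0.008,-0.0024,0]], "rot": [[0,-0.0012,0],[0,0,0],[0,0,0],[0,0,0],[0,0,0],[0,0,0],[0,0,0],[0,0,0]], "hand": [-1,-1,-1,-1,-1,-1,-1,-1]}}

```text
clock: 9.85
position: [0.4948, -0.2229, 0.1203]
ee_rot: [0.001, 0.806, 0.592, -0.001]
contact_force: [-0.4, 0.2, -5.8]
width: 0.0171
gripper_force: 97.6
```

```bash
python3 - <<'E'
from h import *
look('x1')
E
```

```text
t 9.9 tcp [ 0.4947 -0.2225  0.1202] yaw 1.2683 slope x->down (tool x.z) 0.00119 wagon ends [ 0.0784 -0.0051] mid 0.0367 y [0.059 0.067] (np.int32(396), np.int32(94), np.int32(151), np.int32(206), np.int32(6051)) w 0.0167 98.0 F [ 0.1  0.4 -6.9]
```

{"name": "apply_moves", "arguments": {"xyz": [[0.0091,-0.0028,0],[0.0102,-0.0031,0],[0.0113,-0.0034,0],[0.0123,-0.0037,0],[0.0134,-0.0041,0],[0.0145,-0.0044,0],[0.0156,-0.0047,0],[0.0167,-0.005,0]], "rot": [[0,0,0],[0,0,0],[0,0,0],[0,0,0],[0,0,0],[0,0,0],[0,0,0],[0,0,0]], "hand": [-1,-1,-1,-1,-1,-1,-1,-1]}}

```text
clock: 10.9
position: [0.4951, -0.1904, 0.1202]
ee_rot: [0.001, 0.806, 0.592, -0.001]
contact_force: [-0.1, 0.4, -6.2]
width: 0.0164
gripper_force: 97.7
```

```bash
python3 - <<'E'
from h import *
look('x2')
E
```

```text
t 10.95 tcp [ 0.495  -0.1896  0.1202] yaw 1.2684 slope x->down (tool x.z) 0.00077 wagon ends [ 0.0802 -0.0032] mid 0.0385 y [0.059 0.068] (np.int32(396), np.int32(89), np.int32(152), np.int32(207), np.int32(5981)) w 0.0168 98.0 F [-0.1  0.7 -5.7]
```

{"name": "apply_moves", "arguments": {"xyz": [[0.0177,-0.0053,0],[0.0188,-0.0057,0],[0.0199,-0.006,0],[0.021,-0.0063,0],[0.0221,-0.0067,0],[0.0231,-0.007,0],[0.0242,-0.0073,0],[0.0253,-0.0076,0]], "rot": [[0,0.0008,0],[0,0,0],[0,0,0],[0,0,0],[0,0,0],[0,0,0],[0,0,0],[0,0,0]], "hand": [-1,-1,-1,-1,-1,-1,-1,-1]}}

```text
clock: 11.95
position: [0.4957, -0.1363, 0.1202]
ee_rot: [0.0, 0.806, 0.592, -0.0]
contact_force: [0.0, 0.0, -5.6]
width: 0.0169
gripper_force: 97.7
```

```bash
python3 - <<'E'
from h import *
look('x3')
E
```

```text
t 12.0 tcp [ 0.4954 -0.1351  0.1201] yaw 1.2684 slope x->down (tool x.z) -0.00044 wagon ends [ 0.0802 -0.0032] mid 0.0385 y [0.059 0.068] (np.int32(396), np.int32(89), np.int32(152), np.int32(207), np.int32(6037)) w 0.0167 98.0 F [-0.   1.1 -6.7]
```

{"name": "apply_moves", "arguments": {"xyz": [[0.026,-0.0079,0],[0.026,-0.0079,0],[0.026,-0.0079,0],[0.026,-0.0079,0],[0.026,-0.0079,0]], "rot": [[0,0.0008,0],[0,0,0],[0,0,0],[0,0,0],[0,0,0]], "hand": [-1,-1,-1,-1,-1]}}

```text
clock: 12.62
position: [0.4959, -0.0955, 0.1201]
ee_rot: [0.0, 0.806, 0.592, 0.0]
contact_force: [0.3, -0.1, -6.2]
width: 0.0169
gripper_force: 97.6
```

```bash
python3 - <<'E'
from h import *
look('x4')
E
```

```text
t 12.675 tcp [ 0.4957 -0.0944  0.1201] yaw 1.2685 slope x->down (tool x.z) -0.00123 wagon ends [ 0.0812 -0.0023] mid 0.0395 y [0.059 0.067] (np.int32(396), np.int32(86), np.int32(152), np.int32(208), np.int32(6058)) w 0.0165 98.0 F [-0.   1.7 -7. ]
```

{"name": "apply_moves", "arguments": {"xyz": [[0.026,-0.0079,0],[0.026,-0.0079,0],[0.026,-0.0079,0],[0.026,-0.0079,0],[0.026,-0.0079,0],[0.026,-0.0079,0]], "rot": [[0,0.0018,0],[0,0,0],[0,0,0],[0,0,0],[0,0,0],[0,0,0]], "hand": [-1,-1,-1,-1,-1,-1], "force": 118}}

```text
clock: 13.42
position: [0.4963, -0.0466, 0.1203]
ee_rot: [-0.0, 0.806, 0.592, 0.001]
contact_force: [1.0, 0.5, -7.2]
width: 0.0168
gripper_force: 115.1
```

```bash
python3 - <<'E'
from h import *
look('x5'); print(delta([.4993,.2948,.12],1.269))
E
```

```text
t 13.475 tcp [ 0.4961 -0.0455  0.1202] yaw 1.2684 slope x->down (tool x.z) -0.00311 wagon ends [ 0.0812 -0.0023] mid 0.0395 y [0.059 0.067] (np.int32(396), np.int32(86), np.int32(152), np.int32(208), np.int32(6147)) w 0.0168 115.0 F [ 0.6  1.  -4.7]
(array([ 1.086, -0.328,  0.004]), array([-0.0005, -0.003 , -0.0006]))
```

```bash
cat >> h.py <<'E'
def disp_rot(ref,cur,prt=True):
    """small motion of display in tool frame between two wrist pics"""
    from scipy.optimize import least_squares
    A,B=load(ref),load(cur); g=lambda i:cv2.cvtColor(i['pixels'],cv2.COLOR_RGB2GRAY)
    m=np.zeros((480,640),np.uint8); m[5:290,285:350]=255; m[5:80,375:520]=255; m[370:470,385:460]=255; m[5:80,350:375]=255
    p=cv2.goodFeaturesToTrack(g(A),150,.003,5,mask=m)
    q,st,err=cv2.calcOpticalFlowPyrLK(g(A),g(B),p,None,winSize=(15,15),maxLevel=1,criteria=(3,60,1e-4)); k=st.ravel()==1
    p=p[k].reshape(-1,2); q=q[k].reshape(-1,2)
    T=np.array(A['tool_from_camera']); o=T[:3,3]
    z=np.where(p[:,0]<356,.0757-.112,.0757-.020)
    u=cv2.undistortPoints(p.reshape(-1,1,2).astype(float),A['K'],np.array(A['dist'],float)).reshape(-1,2)
    d=np.c_[u,np.ones(len(u))]@T[:3,:3].T; P=o+d*((z-o[2])/d[:,2])[:,None]
    Ti=np.linalg.inv(T); rv=cv2.Rodrigues(Ti[:3,:3])[0]
    pr=lambda X:cv2.projectPoints(X,rv,Ti[:3,3],A['K'],np.array(A['dist'],float))[0].reshape(-1,2)
    c=np.array([0,0,-.019]); base=pr(P)
    f=lambda v:np.r_[((pr(R.from_rotvec(v[:3]*1e-3).apply(P-c)+c+v[3:]*1e-3)-base)-(q-p)).ravel()]
    r=least_squares(f,np.zeros(6),loss='soft_l1',f_scale=.1)
    J=r.jac; s=np.sqrt(np.diag(np.linalg.inv(J.T@J)))*.1
    print(cur,len(p),'rot mrad',r.x[:3].round(2),'t mm',r.x[3:].round(2),'sd',s[:3].round(2),'rms',np.sqrt(np.median(r.fun**2)).round(3))
E
python3 - <<'E'
from h import *
for n in ['w3','w7','w9','x1','x2','x3','x4','x5']: disp_rot('w4',n)
E
```

```text
w3 69 rot mrad [-0.17 -0.11 -0.01] t mm [ 0.01 -0.01  0.01] sd [1.16 0.39 0.17] rms 0.005
w7 69 rot mrad [ 7.95  0.13 -0.62] t mm [-0.05  0.48 -0.61] sd [2.5  0.71 0.26] rms 0.108
w9 68 rot mrad [ 4.97  0.08 -0.72] t mm [-0.09  0.31 -0.27] sd [1.76 0.57 0.4 ] rms 0.121
x1 67 rot mrad [ 5.02  0.12 -0.85] t mm [-0.1   0.32 -0.27] sd [1.9  0.57 0.42] rms 0.108
x2 67 rot mrad [16.61  1.77 -1.31] t mm [-0.3   1.08 -1.31] sd [4.38 0.92 0.41] rms 0.195
x3 67 rot mrad [23.07  2.57 -1.71] t mm [-0.44  1.54 -1.83] sd [3.87 0.88 0.4 ] rms 0.204
x4 67 rot mrad [18.72  1.7  -1.37] t mm [-0.32  1.23 -1.44] sd [3.58 0.82 0.37] rms 0.217
x5 66 rot mrad [13.49 -0.38 -0.46] t mm [-0.07  0.84 -0.85] sd [3.52 0.84 0.35] rms 0.218
```

{"name": "apply_moves", "arguments": {"xyz": [[0.026,-0.0079,0],[0.026,-0.0079,0],[0.026,-0.0079,0],[0.026,-0.0079,0],[0.026,-0.0079,0],[0.026,-0.0079,0],[0.026,-0.0079,0],[0.026,-0.0079,0]], "rot": [[0,0,0],[0,0,0],[0,0,0],[0,0,0],[0,0,0],[0,0,0],[0,0,0],[0,0,0]], "hand": [-1,-1,-1,-1,-1,-1,-1,-1]}}

```text
clock: 14.48
position: [0.4968, 0.0186, 0.1203]
ee_rot: [-0.001, 0.806, 0.592, 0.001]
contact_force: [0.1, 0.2, -7.3]
width: 0.0164
gripper_force: 115.1
```

```bash
python3 - <<'E'
from h import *
look('x6')
E
```

```text
t 14.525 tcp [0.4967 0.0196 0.1204] yaw 1.2683 slope x->down (tool x.z) -0.00315 wagon ends [ 0.0687 -0.015 ] mid 0.0268 y [0.059 0.067] (np.int32(395), np.int32(121), np.int32(148), np.int32(200), np.int32(5699)) w 0.0165 115.0 F [-0.2  1.1 -6.3]
```

{"name": "apply_moves", "arguments": {"xyz": [[0.026,-0.0079,0],[0.026,-0.0079,0],[0.026,-0.0079,0],[0.026,-0.0079,0],[0.026,-0.0079,0],[0.026,-0.0079,0],[0.026,-0.0079,0],[0.026,-0.0079,0]], "rot": [[0,-0.002,0],[0,0,0],[0,0,0],[0,0,0],[0,0,0],[0,0,0],[0,0,0],[0,0,0]], "hand": [-1,-1,-1,-1,-1,-1,-1,-1]}}

```text
clock: 15.52
position: [0.4973, 0.0838, 0.1203]
ee_rot: [0.0, 0.806, 0.592, -0.0]
contact_force: [0.2, 0.5, -5.8]
width: 0.0167
gripper_force: 115.1
```

```bash
python3 - <<'E'
from h import *
look('x7'); print(delta([.4993,.2948,.12],1.269))
E
```

```text
t 15.575 tcp [0.4973 0.0848 0.1203] yaw 1.2683 slope x->down (tool x.z) -0.00109 wagon ends [ 0.0532 -0.0317] mid 0.0107 y [0.059 0.067] (np.int32(393), np.int32(162), np.int32(144), np.int32(193), np.int32(5503)) w 0.0169 115.0 F [ 0.1  1.1 -5.4]
(array([ 0.67 , -0.202,  0.002]), array([-0.0002, -0.001 , -0.0007]))
```

{"name": "apply_moves", "arguments": {"xyz": [[0.0257,-0.0078,0],[0.0252,-0.0076,0],[0.0247,-0.0075,0],[0.0242,-0.0073,0],[0.0237,-0.0072,0],[0.0232,-0.007,0],[0.0227,-0.0069,0],[0.0222,-0.0067,0]], "rot": [[0,0.0006,0],[0,0,0],[0,0,0],[0,0,0],[0,0,0],[0,0,0],[0,0,0],[0,0,0]], "hand": [-1,-1,-1,-1,-1,-1,-1,-1]}}

```text
clock: 16.58
position: [0.4978, 0.1438, 0.1203]
ee_rot: [-0.0, 0.806, 0.592, 0.0]
contact_force: [-0.6, -0.4, -6.2]
width: 0.0169
gripper_force: 115.1
```

```bash
python3 - <<'E'
from h import *
look('x8'); print(delta([.4993,.2948,.12],1.269))
E
```

```text
t 16.625 tcp [0.4979 0.1447 0.1204] yaw 1.2683 slope x->down (tool x.z) -0.00159 wagon ends [ 0.0453 -0.0404] mid 0.0025 y [0.059 0.068] (np.int32(394), np.int32(182), np.int32(140), np.int32(190), np.int32(4555)) w 0.0169 115.0 F [-0.5  1.1 -6.4]
(array([ 0.479, -0.145,  0.002]), array([-0.    , -0.0015, -0.0007]))
```

{"name": "apply_moves", "arguments": {"xyz": [[0.0217,-0.0065,0],[0.0211,-0.0064,0],[0.0206,-0.0062,0],[0.0201,-0.0061,0],[0.0196,-0.0059,0],[0.0191,-0.0058,0],[0.0186,-0.0056,0],[0.0181,-0.0055,0]], "rot": [[0,0.0005,0],[0,0,0],[0,0,0],[0,0,0],[0,0,0],[0,0,0],[0,0,0],[0,0,0]], "hand": [-1,-1,-1,-1,-1,-1,-1,-1]}}

```text
clock: 17.62
position: [0.4983, 0.1935, 0.1204]
ee_rot: [-0.0, 0.806, 0.592, 0.0]
contact_force: [-0.7, 1.0, -5.5]
width: 0.017
gripper_force: 115.2
```

```bash
python3 - <<'E'
from h import *
look('x9'); print(delta([.4993,.2948,.12],1.269))
E
```

```text
t 17.675 tcp [0.4984 0.1942 0.1204] yaw 1.2683 slope x->down (tool x.z) -0.00192 wagon ends [ 0.0429 -0.043 ] mid -0.0 y [0.059 0.067] (np.int32(393), np.int32(188), np.int32(140), np.int32(189), np.int32(4421)) w 0.0169 115.0 F [-0.3  0.6 -7. ]
(array([ 0.321, -0.097,  0.002]), array([ 0.0001, -0.0018, -0.0007]))
```

View pics/x9.png

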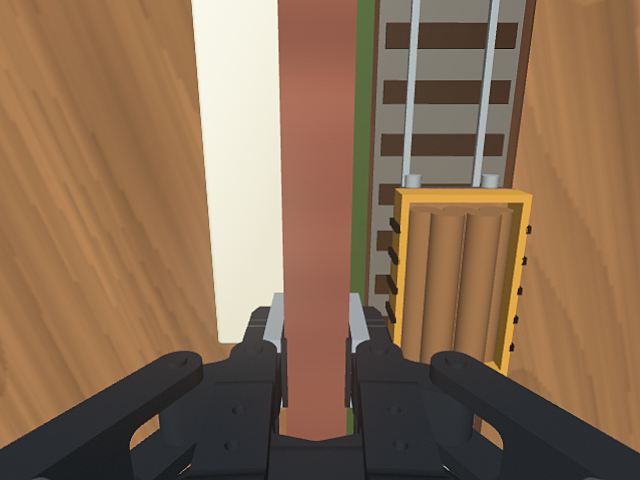

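The wrist view shows the wagon's front edge at row 190, near the middle of the track. The stand's edge is at column 200, parallel to the wall.

{"name": "apply_moves", "arguments": {"xyz": [[0.0176,-0.0053,0],[0.0171,-0.0052,0],[0.0166,-0.005,0],[0.0161,-0.0049,0],[0.0156,-0.0047,0],[0.0151,-0.0046,0],[0.0146,-0.0044,0],[0.014,-0.0042,0]], "rot": [[0,0,0],[0,0,0],[0,0,0],[0,0,0],[0,0,0],[0,0,0],[0,0,0],[0,0,0]], "hand": [-1,-1,-1,-1,-1,-1,-1,-1]}}

```text
clock: 18.68
position: [0.4986, 0.2331, 0.1204]
ee_rot: [-0.0, 0.806, 0.592, 0.0]
contact_force: [0.2, 0.3, -6.4]
width: 0.0164
gripper_force: 115.2
```

```bash
python3 - <<'E'
from h import *
look('y1'); print(delta([.4993,.2948,.12],1.269))
E
```

```text
t 18.725 tcp [0.4987 0.2337 0.1204] yaw 1.2683 slope x->down (tool x.z) -0.00173 wagon ends [ 0.0409 -0.043 ] mid -0.001 y [0.059 0.067] (np.int32(393), np.int32(193), np.int32(139), np.int32(184), np.int32(4260)) w 0.0166 115.0 F [ 0.7  0.7 -5.9]
(array([ 0.195, -0.059,  0.002]), array([ 0.    , -0.0017, -0.0007]))
```

{"name": "apply_moves", "arguments": {"xyz": [[0.0136,-0.0041,0],[0.0131,-0.0039,0],[0.0126,-0.0038,0],[0.0121,-0.0036,0],[0.0116,-0.0035,0],[0.0111,-0.0033,0],[0.0106,-0.0032,0],[0.0101,-0.003,0]], "rot": [[0,-0.0003,0],[0,0,0],[0,0,0],[0,0,0],[0,0,0],[0,0,0],[0,0,0],[0,0,0]], "hand": [-1,-1,-1,-1,-1,-1,-1,-1]}}

```text
clock: 19.73
position: [0.499, 0.2627, 0.1205]
ee_rot: [-0.0, 0.806, 0.592, 0.0]
contact_force: [0.4, -0.9, -7.3]
width: 0.0164
gripper_force: 115.2
```

```bash
python3 - <<'E'
from h import *
look('y2'); print(delta([.4993,.2948,.12],1.269))
E
```

```text
t 19.775 tcp [0.4991 0.2632 0.1205] yaw 1.2682 slope x->down (tool x.z) -0.00125 wagon ends [ 0.0401 -0.043 ] mid -0.0014 y [0.059 0.067] (np.int32(393), np.int32(195), np.int32(139), np.int32(182), np.int32(4270)) w 0.0167 115.0 F [ 0.5  0.7 -6.3]
(array([ 0.101, -0.031,  0.002]), array([ 0.0001, -0.0012, -0.0007]))
```

{"name": "apply_moves", "arguments": {"xyz": [[0.0097,-0.003,0],[0.0092,-0.0028,0],[0.0087,-0.0026,0],[0.0082,-0.0025,0],[0.0077,-0.0024,0],[0.0072,-0.0022,0],[0.0067,-0.0021,0],[0.0062,-0.0019,0]], "rot": [[0,0,0],[0,0,0],[0,0,0],[0,0,0],[0,0,0],[0,0,0],[0,0,0],[0,0,0]], "hand": [-1,-1,-1,-1,-1,-1,-1,-1]}}

```text
clock: 20.78
position: [0.4991, 0.2826, 0.1205]
ee_rot: [-0.0, 0.806, 0.592, 0.0]
contact_force: [-0.1, 0.2, -6.7]
width: 0.0165
gripper_force: 115.2
```

```bash
python3 - <<'E'
from h import *
look('y3'); print(delta([.4993,.2948,.12],1.269))
i=grab('scene','s2'); grab('side','d2')
E
```

```text
t 20.825 tcp [0.4991 0.2829 0.1205] yaw 1.2683 slope x->down (tool x.z) -0.00103 wagon ends [ 0.0417 -0.043 ] mid -0.0006 y [0.059 0.067] (np.int32(393), np.int32(191), np.int32(139), np.int32(186), np.int32(4435)) w 0.0172 115.0 F [-0.7 -0.4 -6.3]
(array([ 0.038, -0.011,  0.002]), array([ 0.0002, -0.001 , -0.0007]))
```

{"name": "apply_moves", "arguments": {"xyz": [[0.0058,-0.0017,0],[0.0053,-0.0016,0],[0.0048,-0.0014,0],[0.0043,-0.0013,0],[0.0038,-0.0011,0],[0.0033,-0.001,0],[0.0028,-0.0008,0],[0.0023,-0.0007,0]], "rot": [[0,0.0006,0],[0,0,0],[0,0,0],[0,0,0],[0,0,0],[0,0,0],[0,0,0],[0,0,0]], "hand": [-1,-1,-1,-1,-1,-1,-1,-1]}}

```text
clock: 21.92
position: [0.4992, 0.2926, 0.1205]
ee_rot: [-0.0, 0.806, 0.592, 0.001]
contact_force: [0.3, -0.7, -7.0]
width: 0.0167
gripper_force: 115.2
```

```bash
python3 - <<'E'
from h import *
look('y4'); print(delta([.4993,.2948,.12],1.269))
E
```

```text
t 21.975 tcp [0.4993 0.2927 0.1204] yaw 1.2682 slope x->down (tool x.z) -0.00133 wagon ends [ 0.0417 -0.043 ] mid -0.0006 y [0.059 0.067] (np.int32(393), np.int32(191), np.int32(139), np.int32(186), np.int32(4340)) w 0.0165 115.0 F [-0.3 -0.4 -5.7]
(array([ 0.007, -0.002,  0.001]), array([ 0.0001, -0.0013, -0.0007]))
```

{"name": "apply_moves", "arguments": {"xyz": [[0.0018,-0.0006,0],[0.0014,-0.0004,0],[0.001,-0.0003,0],[0.0005,-0.0002,0],[0,0,0],[0,0,0]], "rot": [[0,-0.0006,0],[0,0,0],[0,0,0],[0,0,0],[0,-0.0005,0],[0,0,0]], "hand": [-1,-1,-1,-1,-1,-1]}}

```text
clock: 22.72
position: [0.4992, 0.2941, 0.1205]
ee_rot: [0.0, 0.806, 0.592, 0.0]
contact_force: [-0.5, -0.1, -6.1]
width: 0.0168
gripper_force: 115.2
```

```bash
python3 - <<'E'
from h import *
look('y5'); print(delta([.4993,.2948,.12],1.269))
for k in range(8): get_image('wrist')
look('y6')
for k in range(8): get_image('wrist')
look('y7'); cv2.imwrite('pics/sc.png',cv2.resize(grab('scene','s3')['pixels'][180:330,330:520,::-1],None,fx=4,fy=4,interpolation=2))
E
```

```text
t 22.775 tcp [0.4992 0.2941 0.1205] yaw 1.2681 slope x->down (tool x.z) -0.0001 wagon ends [ 0.0409 -0.043 ] mid -0.001 y [0.059 0.067] (np.int32(393), np.int32(193), np.int32(139), np.int32(184), np.int32(4309)) w 0.0167 115.0 F [-0.2 -0.2 -5.8]
(array([ 0.002, -0.   ,  0.002]), array([ 0.0001, -0.0001, -0.0008]))
t 23.225 tcp [0.4992 0.2941 0.1205] yaw 1.2681 slope x->down (tool x.z) -7e-05 wagon ends [ 0.0405 -0.043 ] mid -0.0012 y [0.059 0.067] (np.int32(393), np.int32(194), np.int32(139), np.int32(183), np.int32(4270)) w 0.0168 115.0 F [-0.7 -0.6 -6. ]
t 23.675 tcp [0.4993 0.2941 0.1205] yaw 1.2682 slope x->down (tool x.z) -0.00013 wagon ends [ 0.0397 -0.043 ] mid -0.0016 y [0.059 0.067] (np.int32(393), np.int32(196), np.int32(139), np.int32(181), np.int32(4294)) w 0.0167 115.0 F [-0.1 -0.2 -7.2]
```

View pics/sc.png

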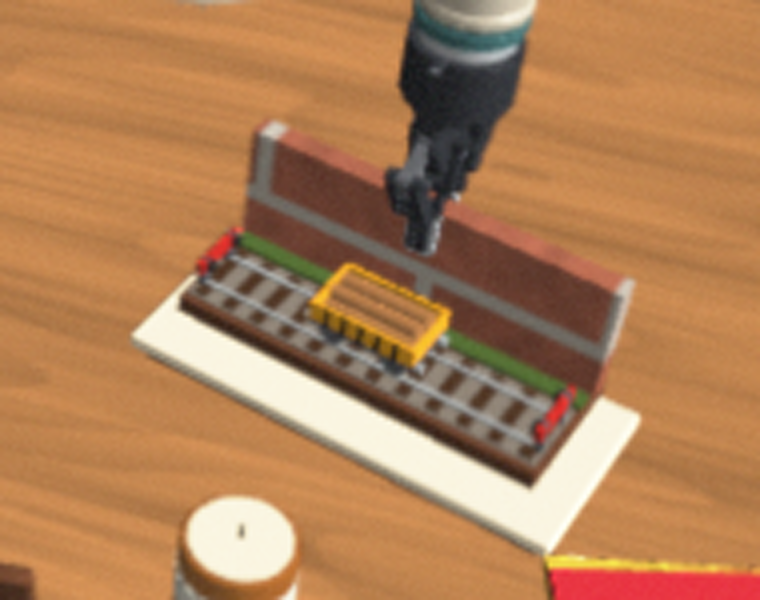

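The display hovers over the stand, parallel to it. The plinth's front corners are at crop pixels (182,297) and (533,473), and the wagon is in the middle. Next I check the centring.

```bash
python3 - <<'E'
from h import *
from scipy.optimize import least_squares
s=load('s3'); z=.0446
S=[((-.14,-.055,.016),(182,296)),((.14,-.055,.016),(533,474)),((-.14,.049,.112),(266,122)),((.14,.049,.112),(632,282)),((.14,-.055,0),(535,486))]
uv=np.array([u for _,u in S])/4+[330,180]-.375
f=lambda p:(proj(s,d2w([*p,z],[k for k,_ in S]))-uv).ravel()
r=least_squares(f,[.5375,.283,1.269],loss='soft_l1'); print('disp',r.x,r.fun.round(1))
# riser corners in same image
q=np.array([(133,338),(547,553),(640,417)])/4+[330,180]-.375
print('riser pts',ray(s,q,.024).round(4).tolist())
for p in([.5379,.283,1.270],): print('pred', d2w(p,[(-.165,-.075,.024),(.165,-.075,.024),(.165,.075,.024)]).round(4).tolist())
p,Rt=toolstate(); yaw=np.arctan2(Rt[1,0],Rt[0,0]); print('kin disp',d2w([p[0],p[1],yaw],[0,-.04,0])[0])
w=load('x9'); c=ray(w,[(219.5,343.5),(193,3)],.024); print(c, d2w([.5379,.283,1.270],[(-.165,.075,.024)]),'edge yaw',np.arctan2(*(c[1]-c[0])[[1,0]]))
cv2.imwrite('pics/y.png',load('y7')['pixels'][:,:,::-1])
E
```

```text
disp [0.5352984  0.28294582 1.27291101] [-1.2 -0.1  1.   0.1 -0.  -1.   0.7 -0.6 -0.6  1.2]
riser pts [[0.563, 0.1068, 0.024], [0.6599, 0.4188, 0.024], [0.5153, 0.4626, 0.024]]
pred [[0.5606, 0.1032, 0.024], [0.6584, 0.4184, 0.024], [0.5152, 0.4628, 0.024]]
kin disp [0.53740951 0.28213058 0.        ]
[[0.42044097 0.14749284 0.024     ]
 [0.47671006 0.33242064 0.024     ]] [[0.41738109 0.14762942 0.024     ]] edge yaw 1.2754212198812545
```

View pics/y.png

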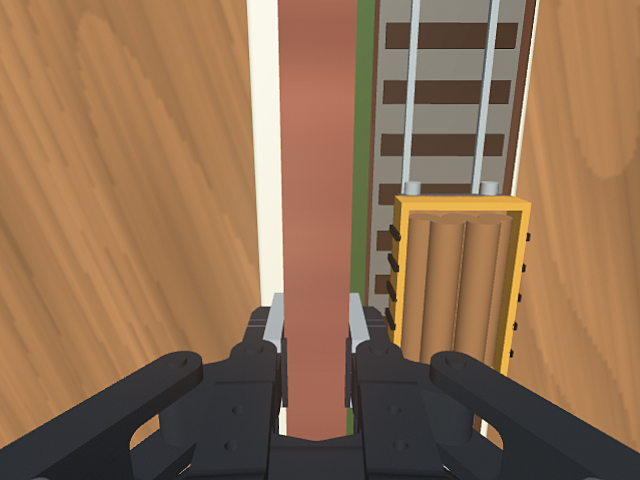

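The stand shows on both sides: its left edge runs (247,0)–(262,305), and its right edge runs (537,0)–(485,430).

```bash
python3 - <<'E'
from h import *
w=load('y7'); px=w['pixels'].astype(int)
for r in (5,60,120,180,240,290): print(r, [ (c,px[r,c].tolist()) for c in range(244,268,4)] if r==5 else '', 'cream cols',np.where((px[r].min(1)>190)&(px[r,:,0]>225))[0][[0,-1]])
p,Rt=toolstate(); yaw=np.arctan2(Rt[1,0],Rt[0,0]); c0=d2w([p[0],p[1],yaw],[0,-.04,0])[0]
def loc(uv): return (ray(w,uv,.024)-[c0[0],c0[1],0])@R.from_euler('z',yaw).as_matrix()
L=[];Rr=[]
for r in range(5,295,10):
    k=np.where((px[r].min(1)>190)&(px[r,:,0]>225))[0]; l=k[k<300]; g=k[(k>500)]
    if len(l):L.append((l[0],r))
    if len(g):Rr.append((g[-1]+1,r))
for n,E in(('L',L),('R',Rr)):
    if len(E)>3:
        P=loc(E); print(n,len(E),np.polyfit(P[:,0],P[:,1],1),P[:,1].round(4)[::4])
E
```

```text
5 [(244, [180, 129, 84]), (248, [239, 236, 217]), (252, [250, 249, 237]), (256, [250, 249, 236]), (260, [250, 248, 236]), (264, [250, 248, 236])] cream cols [247 537]
60  cream cols [250 530]
120  cream cols [253 522]
180  cream cols [256 515]
240  cream cols [259 281]
290  cream cols [261 282]
L 29 [0.01130217 0.07307513] [0.0746 0.0744 0.0742 0.074  0.0737 0.0735 0.0732 0.0729]
R 20 [ 0.00690999 -0.07411766] [-0.0733 -0.0735 -0.0736 -0.0738 -0.0739]
```

{"name": "apply_moves", "arguments": {"xyz": [[0.001,0.001,0.003],[0.002,0.002,0.006],[0.001,0.001,0.009],[0.001,0.001,0.01],[0,0,0.01],[0,0,0.008],[0,0,0.005],[0,0,0.003]], "rot": [[0,-0.0004,-0.001],[0,0,-0.002],[0,0,-0.001],[0,0,-0.001],[0,0,0],[0,0,0],[0,0,0],[0,0,0]], "hand": [-1,-1,-1,-1,-1,-1,-1,-1]}}

```text
clock: 24.72
position: [0.5011, 0.2951, 0.1042]
ee_rot: [0.0, 0.804, 0.595, -0.0]
contact_force: [-0.8, -0.3, -5.8]
width: 0.0166
gripper_force: 115.2
```

```bash
python3 - <<'E'
from h import *
look('z1')
for k in range(6): get_image('wrist')
look('z2')
for k in range(6): get_image('wrist')
look('z3')
w=load('z3'); px=w['pixels'].astype(int)
p,Rt=toolstate(); yaw=np.arctan2(Rt[1,0],Rt[0,0]); c0=d2w([p[0],p[1],yaw],[0,-.04,0])[0]
def loc(uv): return (ray(w,uv,.024)-[c0[0],c0[1],0])@R.from_euler('z',yaw).as_matrix()
L=[];Rr=[]
for r in range(5,295,10):
    k=np.where((px[r].min(1)>190)&(px[r,:,0]>225))[0]; l=k[k<300]; g=k[(k>500)]
    if len(l):L.append((l[0],r))
    if len(g):Rr.append((g[-1]+1,r))
for n,E in(('L',L),('R',Rr)):
    if len(E)>3:
        P=loc(E); print(n,len(E),np.polyfit(P[:,0],P[:,1],1))
E
```

```text
t 24.775 tcp [0.5011 0.295  0.1041] yaw 1.2734 slope x->down (tool x.z) 0.00039 wagon ends [ 0.0381 -0.043 ] mid -0.0025 y [0.059 0.067] (np.int32(393), np.int32(200), np.int32(138), np.int32(177), np.int32(4204)) w 0.0168 115.0 F [-0.7  0.3 -6.5]
t 25.125 tcp [0.5011 0.2951 0.1044] yaw 1.2734 slope x->down (tool x.z) 0.00019 wagon ends [ 0.0381 -0.043 ] mid -0.0025 y [0.059 0.067] (np.int32(393), np.int32(200), np.int32(138), np.int32(177), np.int32(4252)) w 0.0165 115.0 F [-0.4 -0.  -5.9]
t 25.475 tcp [0.5011 0.2951 0.1043] yaw 1.2735 slope x->down (tool x.z) 0.00033 wagon ends [ 0.0385 -0.043 ] mid -0.0023 y [0.059 0.067] (np.int32(393), np.int32(199), np.int32(138), np.int32(178), np.int32(4219)) w 0.017 115.0 F [-0.5 -0.6 -5.9]
L 29 [0.00404528 0.07461988]
R 20 [ 0.00299272 -0.07260291]
```

{"name": "apply_moves", "arguments": {"xyz": [[0,-0.001,0.003],[0,-0.001,0.003],[0,0,0.003],[0,0,0.002],[0,0,0.002],[0,0,0.001]], "rot": [[0,0.0003,-0.001],[0,0,-0.001],[0,0,0],[0,0,0],[0,0,0],[0,0,0]], "hand": [-1,-1,-1,-1,-1,-1]}}

```text
clock: 26.22
position: [0.5005, 0.2952, 0.1]
ee_rot: [0.0, 0.803, 0.595, 0.0]
contact_force: [-0.2, 0.6, -5.2]
width: 0.0168
gripper_force: 115.5
```

```bash
python3 - <<'E'
from h import *
look('z4')
for k in range(4): get_image('wrist')
look('z5')
print(status.get_state()['moment'])
E
```

```text
t 26.275 tcp [0.5005 0.2952 0.1001] yaw 1.2755 slope x->down (tool x.z) 2e-05 wagon ends [ 0.0381 -0.0425] mid -0.0022 y [0.059 0.067] (np.int32(393), np.int32(200), np.int32(138), np.int32(176), np.int32(4086)) w 0.0166 115.0 F [-0.7 -0.1 -6.6]
t 26.525 tcp [0.5005 0.2953 0.1001] yaw 1.2755 slope x->down (tool x.z) -4e-05 wagon ends [ 0.0381 -0.0425] mid -0.0022 y [0.059 0.067] (np.int32(393), np.int32(200), np.int32(138), np.int32(176), np.int32(4128)) w 0.0165 115.0 F [ 0.2 -0.2 -6.5]
[0.09781115 0.15484097 0.04312157]
```

{"name": "apply_moves", "arguments": {"xyz": [[0,0,0.001],[0,0,0.001],[0,0,0.001],[0,0,0]], "rot": [[0,0,0],[0,0,0],[0,0,0],[0,0,0]], "hand": [-1,-1,-1,-1]}}

```text
clock: 27.02
position: [0.5005, 0.2953, 0.0999]
ee_rot: [0.0, 0.803, 0.595, 0.0]
contact_force: [-2.8, -0.9, 3.0]
width: 0.0168
gripper_force: 116.2
```

```bash
python3 - <<'E'
from h import *
look('z6')
look('z7')
E
```

```text
t 27.075 tcp [0.5005 0.2953 0.1   ] yaw 1.2756 slope x->down (tool x.z) -0.00039 wagon ends [ 0.0377 -0.0425] mid -0.0024 y [0.059 0.067] (np.int32(393), np.int32(201), np.int32(138), np.int32(175), np.int32(4169)) w 0.0168 116.0 F [-2.8 -0.6  4.2]
t 27.125 tcp [0.5005 0.2953 0.0999] yaw 1.2756 slope x->down (tool x.z) -0.00036 wagon ends [ 0.0381 -0.0425] mid -0.0022 y [0.059 0.067] (np.int32(393), np.int32(200), np.int32(138), np.int32(176), np.int32(4153)) w 0.0164 116.0 F [-4.7 -0.2  4.5]
```

{"name": "apply_moves", "arguments": {"xyz": [[0,0,0],[0,0,0],[0,0,0],[0,0,0],[0,0,0],[0,0,0]], "rot": [[0,0,0],[0,0,0],[0,0,0],[0,0,0],[0,0,0],[0,0,0]], "hand": [-1,-1,-0.55,-0.4,-0.25,-0.1], "force": 20}}

```text
clock: 27.88
position: [0.5009, 0.2953, 0.0991]
ee_rot: [0.0, 0.803, 0.595, 0.0]
contact_force: [0.8, -1.0, -0.3]
width: 0.0385
gripper_force: 0.0
```

```bash
python3 - <<'E'
from h import *
look('v1')
for k in range(8): get_image('wrist')
look('v2')
E
```

```text
t 27.925 tcp [0.5008 0.2953 0.0991] yaw 1.2755 slope x->down (tool x.z) -0.00014 wagon ends [ 0.0377 -0.0327] mid 0.0025 y [0.06  0.066] (np.int32(395), np.int32(201), np.int32(136), np.int32(156), np.int32(3843)) w 0.0388 0.0 F [-0.6  0.1  0.2]
t 28.375 tcp [0.5005 0.2952 0.0992] yaw 1.2756 slope x->down (tool x.z) -1e-05 wagon ends [ 0.0381 -0.0327] mid 0.0027 y [0.06  0.067] (np.int32(396), np.int32(200), np.int32(136), np.int32(157), np.int32(3822)) w 0.0386 0.0 F [ 0.4 -0.6 -0.5]
```

View pics/v2.png

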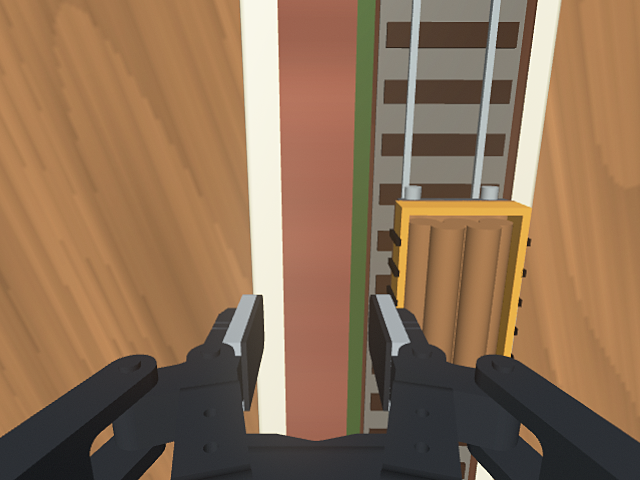

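Released: the pads are clear of the wall and the wagon's front edge stays at rows 200–201, so it is standing still. I retreat straight up.

{"name": "apply_moves", "arguments": {"xyz": [[0,0,-0.03],[0,0,-0.06],[0,0,-0.08],[0,0,-0.1],[0,0,-0.1],[0,0,-0.08],[0,0,-0.05],[0,0,0]], "rot": [[0,0,0],[0,0,0],[0,0,0],[0,0,0],[0,0,0],[0,0,0],[0,0,0],[0,0,0]], "hand": [0,0,0,0,0,0,0,0]}}

```text
clock: 29.38
position: [0.501, 0.2955, 0.2504]
ee_rot: [0.0, 0.803, 0.595, 0.001]
contact_force: [-0.4, -0.7, 0.9]
width: 0.0426
gripper_force: 0.0
```

```bash
python3 - <<'E'
from h import *
for n in ('q1','q2'):
    i=grab('wrist',n); l,st,c=yellow(i); print(st[1+np.argmax(st[1:,4])])
    for k in range(15): get_image('wrist')
i=grab('wrist','q3'); l,st,c=yellow(i); print(st[1+np.argmax(st[1:,4])])
E
```

```text
[ 357  166   72  106 1745]
[ 358  165   72  106 1781]
[ 358  165   72  106 1775]
```

View pics/q3.png

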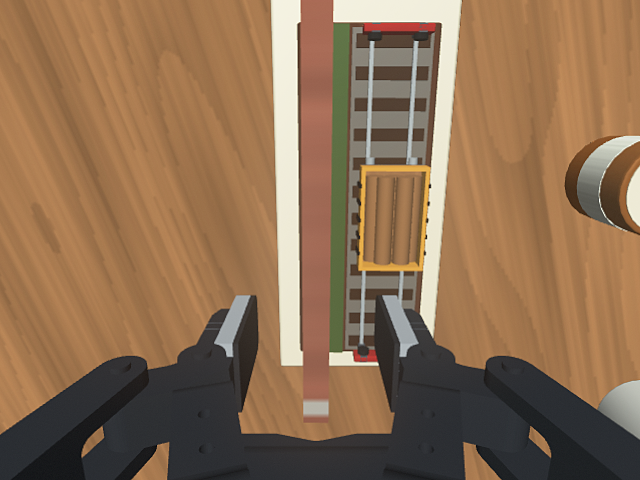

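The display sits on the stand and the wagon is steady at row 165. The plinth's top edge spans columns 300–438 at row 24, and the stand spans columns 272–461. I check the centring numerically.

```bash
python3 - <<'E'
from h import *
w=load('q3')
a=ray(w,[(438,24),(431,120),(300,351)],.040); b=ray(w,[(460,20),(452,120),(436,330),(273,20),(281,330),(283,365)],.024)
# riser pose from edges
yaw=np.arctan2(*(b[4]-b[3])[[1,0]]); yaw2=np.arctan2(*(b[2]-b[0])[[1,0]]); print('riser yaws',yaw+np.pi,yaw2+np.pi)
Ry=R.from_euler('z',1.2745).as_matrix(); f=lambda P:(P-[*d2w([.539,.2835,1.2745],[0,0,0])[0]])@Ry
print('plinth FR,F,BL-ish\n',f(a).round(4)); print('riser R edge x3, L edge x2, end\n',f(b).round(4))
E
```

```text
riser yaws 1.2764256116105643 1.284647759669592
plinth FR,F,BL-ish
 [[ 0.1389 -0.0524  0.04  ]
 [ 0.0692 -0.0525  0.04  ]
 [-0.1392  0.0544  0.04  ]]
riser R edge x3, L edge x2, end
 [[ 0.1449 -0.0736  0.024 ]
 [ 0.0692 -0.0743  0.024 ]
 [-0.1256 -0.0764  0.024 ]
 [ 0.1448  0.0738  0.024 ]
 [-0.1259  0.0733  0.024 ]
 [-0.1642  0.0721  0.024 ]]
```

```bash
python3 -c "
from rig import job
print(job.sign_off())"
```

```text
the job is handed in; nothing more can be done
None
```

The display is on the cream stand, centred to about 2 mm by my last wrist-camera check. The wagon is standing still near the middle of its track. It never went past about 43 mm from the middle, well short of the buffers. The gripper is open and clear, and the job was handed in at about 31 s, with no verdict returned.

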